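# Set the length stop of a tube-cutting jig

## Task

Set the tube-cutting jig for the next length: with a fingertip on the knurled wheel that shows through the top of the jig, roll the wheel in strokes until the stop carriage has closed in and its pointer stands tip to tip with the brass gauge marker on the scale rail, then take your hand away. Work only through the wheel: do not push on the carriage or on the marker, and leave the other things on the bench where they lie, nothing picked up.

Things in the scene. Friction and masses are not known exactly. Their poses are not given: they have to be found in the camera images.
- jig: Tube-cutting jig screwed to the bench: dark steel base 86 x 250 x 10 mm, long along its y. Origin: centre of its underside on the bench; x across (at zero yaw away from the robot), z up. At +y a dark bearing block (x -25 to 25, y 62 to 100 mm, top at 50 mm) with the wheel in its window; at -y two saw guide plates 58 mm high. Ruled scale rail along its +x side (x 25 to 44 mm, top at 46 mm).
- wheel: Straight-knurled steel thumbwheel, 40 mm in diameter, 14 mm wide, captive in the bearing block; 8 mm of it stand out of the block's top. Origin: its centre, 38 mm above the bench; it turns in place about the jig's y. One full turn moves the carriage 15 mm (0.12 mm per mm rolled at the rim). It has no spring, stays where it is left and stops at both ends of the screw's 30 mm travel.
- wheel_top (a point): Middle of the wheel's topmost line, (0, 81, 58) mm in the jig's frame, fixed to the jig; axes as the jig's. Rolling the wheel's top here towards the jig's +x closes the gap (carriage goes to the jig's -y); towards -x opens it. About 2 N along x turns the wheel: a fingertip pressing down with 4 to 10 N and drawn level along x rolls it with little slip.
- stop: The stop carriage: a steel block 42 x 22 x 26 mm on the two guide rods, its top 48.5 mm above the bench, moved along the jig's y by the wheel's screw. Origin at jig height zero under the middle of the block; axes as the jig's. A dark pointer 8 mm wide sticks out from its top towards the jig's +x, over the scale rail, and ends in a right-angled tip.
- stop_tip (a point): The tip of the carriage's pointer, on top, 34.5 mm to the jig's +x side of its centre line, 51 mm above the bench; axes as the jig's. At the start it stands 7 to 19 mm to the jig's +y side of the marker's tip.
- marker: The brass gauge marker, 14 mm wide along the rail, clamped over the outer (+x) edge of the scale rail at the length wanted. Origin on the jig's centre line under it; axes as the jig's.
- marker_tip (a point): The tip of the gauge marker, pointing to the jig's -x, 36 mm to the +x side of the jig's centre line and 51 mm above the bench; axes as the jig's. The job is done when the pointer's tip has the same y in the jig's frame as this tip.
- file_block: Bystander: a loose turned wooden block, 60 mm in diameter, 62 mm high, with needle files that reach about 125 mm high. Origin: centre of its underside.
- tin: Bystander: a loose round aluminium tin with a lid, 61 mm in diameter, 55 mm high. Origin: centre of its underside.
- borax_dish: Bystander: a loose square white ceramic dish, 46 x 46 x 22 mm. Origin: centre of its underside.
- tweezers: Bystander: loose steel tweezers, 120 mm long, lying flat, 7 mm high. Origin: near their middle, on the bench.

How it is judged:
By the outcome, as a careful person would: the job done as asked, in the order asked, and still so for the second after the job is handed in, with the robot touching nothing.
It also fails if it takes over 61 s, if anything falls off the work surface, if the arm or the gripper's body presses on something with over 40 N, if the wrist force passes 120 N, or if a joint passes its speed limit or range.

## Robot

A 6-joint arm with a two-finger parallel gripper is mounted at the origin on the work surface. World frame = base frame: x ahead of the robot, y to its left, z up, the work surface at z = 0. Lengths are in m, angles in rad, forces in N, time in s.
With the tool pointing down it reaches from about 0.375 to 0.975 m from the base axis. Payload 3.8 kg.
Tool frame: the origin (TCP) lies on the centre line of the jaws, within the pads' length; the fingertips stand 19 mm ahead of it and the grasp point (between the pads) is the TCP; z points along the fingers, y is the line along which they close (so a half turn about z gives the same grasp; the last joint's range is limited). The gripper opens to 85 mm and grips with 20 to 120 N. Pads are 22 mm wide; open, the fingers measure 114 mm over their backs; the gripper's body (76 mm by 85 mm) begins 54 mm behind the grasp point. The pads swing forward as they close: fully open they stand 13 mm farther back than shut.
Start: joints at [1.268, 0.264, 1.604, -0, 1.274, -0.037], TCP at [0.177, 0.651, 0.25] pointing down, gripper open.
Joint ranges: [-2.63, 2.63], [-0.94, 2.18], [0.31, 2.57], [-1.31, 4.45], [0, 2.66], [-2.55, 2.55]. Speed limits (rad/s): [2.57, 2.57, 3.14, 3.14, 3.14, 3.14].

## Interface

Orientations are given as a rotation vector (axis times angle).
In Python, from bench import * gives the robot as it stands. The module is installed in compiled form; this text tells all that it offers.
- The arm moves only by the tool servo_tool, never from a script. Its argument "series" is a list of rows, each a list of 7 numbers: the shift along the tool's x, y, z scaled (see below), then the turn, a rotation vector about the tool's x, y, z scaled (see below), then the opening, from 0 (shut) to 1 (fully open). A call has 1 to 10 rows; each row shifts and turns the commanded pose from where the row before left it, along the tool's axes as they then stand; what a row does not reach is not made up. The controller multiplies each number of a shift by 500 mm and each number of a turn by 60 degrees. A row lasts 1/12 s, in which the tool goes at most 41.7 mm and 7.16 degrees, less where a joint would pass 70% of its speed; a pose out of reach is approached as far as the arm can. A call with a number of a shift or a turn outside -1 to 1 is refused whole. A call with a gripper value outside its range is refused whole. The fingers move at their own pace and stop on an object; "newtons" is the grip in N (left out, the last holds). Time passes only in rows, so rows that do not move let the fingers close. It gives the time, the measured TCP pose, the force, the opening and the grip force at its end, in the units of the state.
- state(): the state, without advancing time (a new reading comes with each control period).
- camera(name): name is "side" or "top"; returns a dict with "color" (480x640x3 uint8, blue, green, red), "range_z" (480x640 float32, m along the optical axis (not along the pixel's ray), 0 where there is no reading), "camera_matrix" (3x3 intrinsics, pixels), "k1" (the pictures are not rectified: a ray, as slopes to the right and down, at radius r is drawn at 1 + k1 r^2 times it, then the intrinsics apply), "rvec" (rotation vector, rad) and "tvec" (3), from world to camera coordinates, as OpenCV has them. Camera axes: x right, y down, z forward; pixel columns grow to the right and rows downward; lengths in m; the calibration is good to about 2 mm. A picture is of the moment at which its call begins.
- sign_off(): hands the job in; it is judged then, once.
The state is a dict: "t": time; "qpos": joint angles; "joint_vel": joint speeds; "tau": joint torques, N m; "position": TCP position; "tcp_rot": TCP orientation; "contact_force": force on the tool from outside, world axes, zero at the start; "wrist_torque": the same for the moment, N m; "gripper_width": finger opening in m; "gripper_force": force on a finger pad.
Only numpy, scipy, OpenCV 4.12 (cv2) and the standard library are available. Lean on these libraries where they do the work, as an engineer would, in place of code of your own. Each camera call takes 0.05 s, during which the arm holds its last target. There are 200 camera calls.

## Working session

There is one attempt and no reset: what is moved stays moved. The work goes in short steps, Python scripts to look and compute and a tool call to move; the robot and the scene stay as the last step left them, time stands still between calls to the robot, and variables do not carry over. Pictures are saved under pics/ and viewed, at most 10 in all, crops included, and the job is handed in when it is done.

Besides the shell and the picture viewer there is one more tool, called after "Emit:" as name(argument=value, ...) on one line, values as JSON. servo_tool: Moves the arm, as the interface text tells. Shifts and turns lie within -1 to 1; 1 stands for 500 mm of shift or 60 degrees of turn. Its arguments: {"type":"object","properties":{"series":{"type":"array"},"newtons":{"type":"number"}},"required":["series"]}

```bash
mkdir -p pics
cat > h.py <<'E'
from bench import *
import numpy as np, cv2
def cam(n):
    c=camera(n); return c
def pix2w(c,u,v,z):
    "intersect pixel ray with world plane z"
    K=np.array(c["camera_matrix"]);R=cv2.Rodrigues(np.array(c["rvec"],float))[0];t=np.array(c["tvec"],float).ravel()
    p=cv2.undistortPoints(np.array([[[u,v]]],float),K,np.array([c["k1"],0,0,0,0],float))[0,0]
    d=R.T@np.array([p[0],p[1],1]);o=-R.T@t
    return o+d*(z-o[2])/d[2]
def w2pix(c,P):
    return cv2.projectPoints(np.array(P,float).reshape(-1,1,3),np.array(c["rvec"],float),np.array(c["tvec"],float),np.array(c["camera_matrix"]),np.array([c["k1"],0,0,0,0],float))[0].reshape(-1,2)
E
python3 - <<'E'
from h import *
for n in("top","side"):
    c=cam(n);cv2.imwrite(f"pics/{n}0.png",c["color"])
    R=cv2.Rodrigues(np.array(c["rvec"],float))[0];print(n,-R.T@np.array(c["tvec"]).ravel(),R[2],c["camera_matrix"],c["k1"])
s=state();print(s)
E
```

```text
top [0.41120555 0.0358486  0.78612631] [ 0.19984214 -0.01546625 -0.97970603] [[453.50826506   0.         317.84581021]
 [  0.         453.50826506 242.84291812]
 [  0.           0.           1.        ]] -0.008652329117054703
side [0.46630728 0.81689327 0.82766353] [ 0.08804232 -0.71736056 -0.69111676] [[624.26274543   0.         315.85252261]
 [  0.         624.26274543 237.99112684]
 [  0.           0.           1.        ]] -0.16782921800461484
{'t': 0.1, 'qpos': array([ 1.26812736e+00,  2.64695707e-01,  1.60526930e+00, -9.17703253e-06,
        1.27370677e+00, -3.68968843e-02]), 'joint_vel': array([ 0.00177357, -0.00033832, -0.00236938,  0.00197693, -0.00090703,
        0.00025955]), 'tau': array([ 4.66423553e-04, -5.16700995e+01, -3.68591094e+01, -2.58800111e-05,
        6.31594259e-03, -2.13885102e-05]), 'position': array([0.17710371, 0.65069001, 0.24905722]), 'tcp_rot': array([-0.41619641, -3.11355451,  0.00322091]), 'contact_force': array([ 0.60907987, -0.62872393,  0.6447273 ]), 'wrist_torque': array([ 0.03012567, -0.01843036, -0.02454257]), 'gripper_force': 0.0, 'gripper_width': 0.08552274912528546}
```

View pics/top0.png

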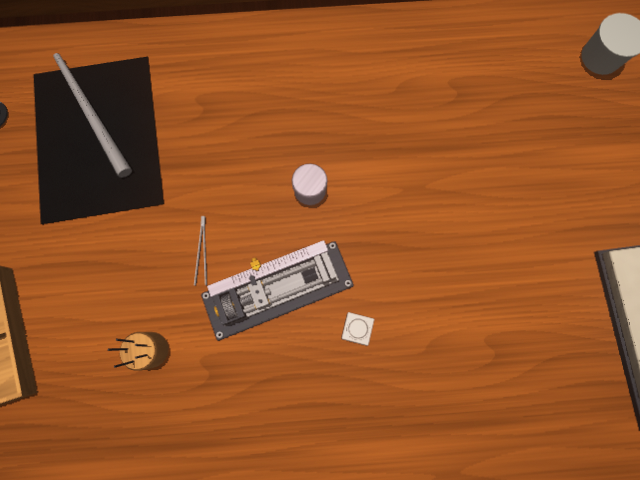

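View pics/side0.png

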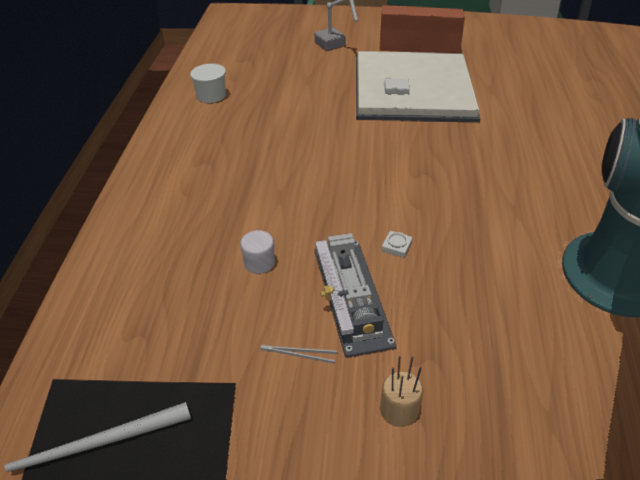

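The top view shows the jig at about (275,290), wheel at (231,305) and marker at (255,265). The side view shows the wheel at (366,315), marker at (328,292). I'll enlarge both.

Run:
```python
import cv2
a=cv2.imread("pics/top0.png")[230:350,195:360];b=cv2.imread("pics/side0.png")[228:360,300:410]
a=cv2.resize(a,None,fx=4.8,fy=4.8,interpolation=cv2.INTER_CUBIC);b=cv2.resize(b,None,fx=4.5,fy=4.5,interpolation=cv2.INTER_CUBIC)
cv2.imwrite("pics/top0c.png",a);cv2.imwrite("pics/side0c.png",b)
```

```text
(no output)
```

View pics/top0c.png

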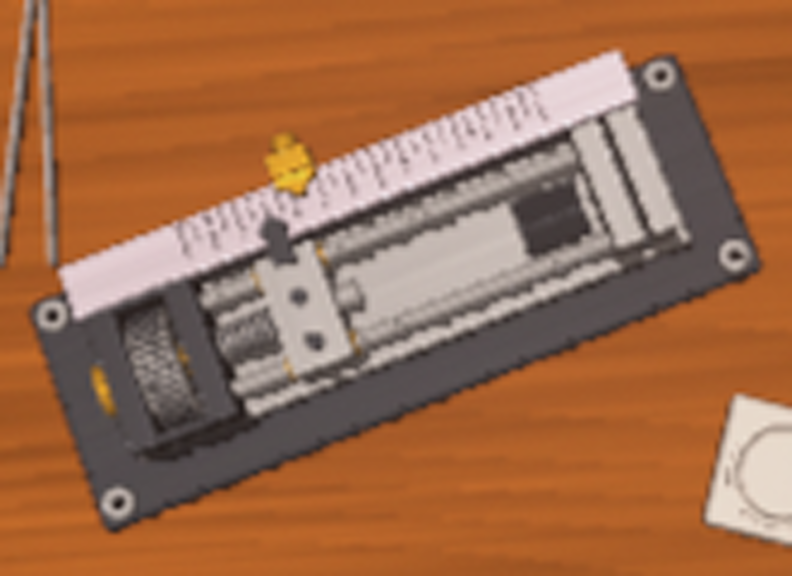

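View pics/side0c.png

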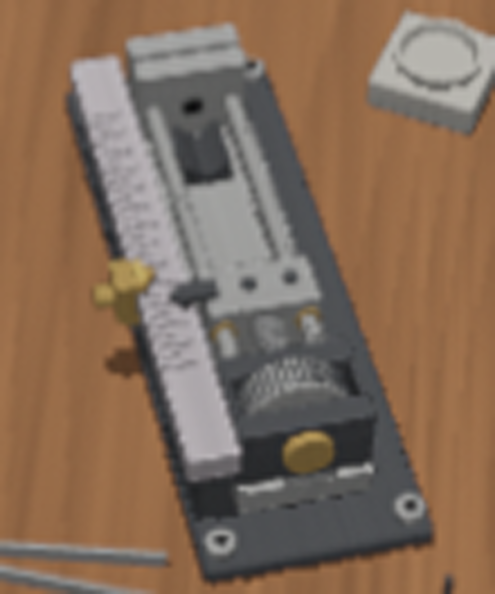

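Top crop: base corners (30,310), (110,530), (760,265), (672,58), pointer tip (275,213), marker tip (300,193). Side crop: marker tip (152,275), pointer tip (170,296), near base corners (205,580), (432,540).

```bash
cat >> h.py <<'E'
def tf(u,v,n): return ((u+.5)/4.8-.5+195,(v+.5)/4.8-.5+230) if n=="top" else ((u+.5)/4.5-.5+300,(v+.5)/4.5-.5+228)
E
python3 - <<'E'
from h import *
from scipy.optimize import least_squares
c=cam("top");d=cam("side")
obs=[("top",(30,310),(43,125,10)),("top",(110,530),(-43,125,10)),("top",(760,265),(-43,-125,10)),("top",(672,58),(43,-125,10)),
("side",(205,580),(43,125,10)),("side",(432,540),(-43,125,10))]
C={"top":c,"side":d}
def W(p,L):
    L=np.array(L)/1000.;ca,sa=np.cos(p[2]),np.sin(p[2]);return [p[0]+ca*L[0]-sa*L[1],p[1]+sa*L[0]+ca*L[1],L[2]]
for sel in (["top"],["side","top"]):
    f=lambda p:np.concatenate([w2pix(C[n],W(p,L))[0]-tf(*o,n) for n,o,L in obs if n in sel])
    r=least_squares(f,[.4,.1,.3]);p=r.x;print(sel,p,np.degrees(p[2]),r.fun.round(1));
    print("wheel_top",W(p,(0,81,58)))
    for n,a,b in(("top",(275,213),(300,193)),("side",(170,296),(152,275))):
        for q in(a,b):
            w=pix2w(C[n],*tf(*q,n),.051)[:2]-p[:2];print(n,1000*np.array([np.cos(p[2])*w[0]+np.sin(p[2])*w[1],-np.sin(p[2])*w[0]+np.cos(p[2])*w[1]]))
s=state();print(cv2.Rodrigues(s["tcp_rot"])[0])
E
```

```text
['top'] [0.49309179 0.09878936 0.31247718] 17.90362349804917 [-1.  -0.6 -0.9  1.3  1.3  0.7  0.5 -1.7]
wheel_top [np.float64(0.4681910300648367), np.float64(0.17586692878776367), np.float64(0.058)]
top [34.05968614 27.35108921]
top [37.30397044 17.07032223]
side [33.74936437 31.14562549]
side [37.90171253 19.69232199]
['side', 'top'] [0.493063   0.09998686 0.30987251] 17.754387158014385 [-1.7 -0.7 -1.7  1.2  0.7  1.  -0.  -1.5 -0.6 -1.3  0.8 -1.9]
wheel_top [np.float64(0.4683630804144799), np.float64(0.1771290332572521), np.float64(0.058)]
top [33.65058927 26.29045621]
top [36.92164049 16.01817436]
side [33.33038506 30.08417134]
side [37.51255113 18.64172216]
[[-9.64881345e-01  2.62685776e-01 -4.16990090e-04]
 [ 2.62686104e-01  9.64880327e-01 -1.40162343e-03]
 [ 3.41589968e-05 -1.46193780e-03 -9.99998931e-01]]
```

Gap is about 10.9 mm, so roughly 90 mm of rim roll. Turn the tool so its x lies along −jig x and travel above the wheel.

Emit:
servo_tool(series=[[0,0,0,0,0,-0.11,0],[0,0,0,0,0,-0.11,0],[0,0,0,0,0,-0.11,0],[0,0,0,0,0,-0.11,0],[0,0,0,0,0,-0.108,0],[-0.0177,-0.072,0,0,0,0,0],[-0.0177,-0.072,0,0,0,0,0],[-0.0177,-0.072,0,0,0,0,0],[-0.0177,-0.072,0,0,0,0,0],[-0.0177,-0.072,0,0,0,0,0]], newtons=40)

```text
t: 1.03
position: [0.2744, 0.4916, 0.2499]
tcp_rot: [0.483, -3.104, 0.001]
contact_force: [0.6, 0.1, 0.3]
gripper_width: 0.0002
gripper_force: 0.0
```

Emit:
servo_tool(series=[[-0.0177,-0.072,0.01,0,0,0,0],[-0.0177,-0.072,0.01,0,0,0,0],[-0.0177,-0.072,0.02,0,0,0,0],[-0.0177,-0.072,0.02,0,0,0,0],[-0.0177,-0.072,0.02,0,0,0,0],[-0.0177,-0.072,0.02,0,0,0,0],[-0.0177,-0.072,0.02,0,0,0,0],[-0.0177,-0.072,0.02,0,0,0,0],[-0.0177,-0.072,0.02,0,0,0,0],[-0.0177,-0.072,0.02,0,0,0,0]])

```text
t: 1.87
position: [0.4681, 0.1753, 0.1599]
tcp_rot: [-0.482, 3.104, 0.0]
contact_force: [1.2, 0.4, 0.2]
gripper_width: -0.0
gripper_force: 0.0
```

```bash
cat >> h.py <<'E'
P=np.array([.493063,.09998686,.30987])
def jig(w):
    w=np.array(w)-[P[0],P[1],0];a=P[2];return 1000*np.array([np.cos(a)*w[0]+np.sin(a)*w[1],-np.sin(a)*w[0]+np.cos(a)*w[1],w[2]])
def jw(L):
    L=np.array(L)/1000.;ca,sa=np.cos(P[2]),np.sin(P[2]);return [P[0]+ca*L[0]-sa*L[1],P[1]+sa*L[0]+ca*L[1],L[2]]
def rep():
    s=state();T=cv2.Rodrigues(s["tcp_rot"])[0];print(s["t"],"jig",jig(s["position"]).round(2),"yawx",np.degrees(np.arctan2(-T[1,0],-T[0,0])),T[2].round(4),"F",s["contact_force"].round(2),s["gripper_width"],s["qpos"].round(2))
E
python3 - <<'E'
from h import *
rep();c=cam("top");d=cam("side")
print(w2pix(c,[jw((0,81,58))]),w2pix(d,[jw((0,81,58))]))
a=cv2.resize(c["color"][200:350,165:365],None,fx=2.6,fy=2.6,interpolation=cv2.INTER_CUBIC);b=cv2.resize(d["color"][228:358,300:390],None,fx=3,fy=3,interpolation=cv2.INTER_CUBIC)
cv2.imwrite("pics/m1.png",np.hstack([a,b]));print(a.shape,b.shape)
E
```

```text
1.8667 jig [ -0.85  79.3  159.94] yawx 17.652444225040462 [-5.e-04  0.e+00 -1.e+00] F [1.25 0.4  0.21] -2.760855225103952e-06 [ 0.31  0.01  2.07  0.    1.07 -1.57]
[[226.35024135 305.53550415]] [[364.98011025 310.61209955]]
(390, 520, 3) (390, 270, 3)
```

View pics/m1.png

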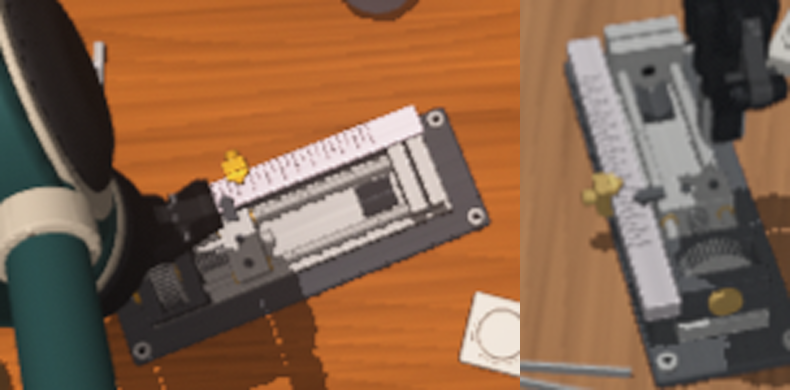

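Gripper shut and above the wheel, side view confirms finger over the jig with wheel ahead. Go to stroke start (jig x ≈ −9) and descend to just above contact.

Emit:
servo_tool(series=[[0.016,0.003,0.04,0,0,0,0],[0,0,0.05,0,0,0,0],[0,0,0.05,0,0,0,0],[0,0,0.014,0,0,0,0],[0,0,0,0,0,0,0]])

```text
t: 2.38
position: [0.457, 0.1757, 0.081]
tcp_rot: [0.482, -3.099, 0.001]
contact_force: [0.6, -0.8, 0.0]
gripper_width: 0.0004
gripper_force: 0.0
```

Emit:
servo_tool(series=[[0,0,0.004,0,0,0,0],[0,0,0,0,0,0,0]])

```text
t: 2.55
position: [0.4604, 0.1767, 0.0825]
tcp_rot: [-0.482, 3.102, 0.001]
contact_force: [0.5, -0.1, -0.3]
gripper_width: -0.0001
gripper_force: 0.0
```

Emit:
servo_tool(series=[[0,0,0.004,0,0,0,0],[0,0,0,0,0,0,0],[0,0,0,0,0,0,0]])

```text
t: 2.8
position: [0.4601, 0.1763, 0.0802]
tcp_rot: [-0.482, 3.103, 0.0]
contact_force: [0.1, -0.1, -0.2]
gripper_width: -0.0001
gripper_force: 0.0
```

Emit:
servo_tool(series=[[0,0,0.003,0,0,0,0],[0,0,0,0,0,0,0],[0,0,0,0,0,0,0]])

```text
t: 3.05
position: [0.4595, 0.1759, 0.0778]
tcp_rot: [-0.482, 3.104, -0.0]
contact_force: [0.1, -0.2, 0.3]
gripper_width: 0.0004
gripper_force: 0.0
```

Emit:
servo_tool(series=[[0,0,0.002,0,0,0,0],[0,0,0,0,0,0,0],[0,0,0,0,0,0,0]])

```text
t: 3.3
position: [0.4596, 0.176, 0.077]
tcp_rot: [-0.482, 3.104, 0.0]
contact_force: [-0.4, 0.1, 2.4]
gripper_width: 0.0007
gripper_force: 0.9
```

Emit:
servo_tool(series=[[0,0,0.001,0,0,0,0],[0,0,0,0,0,0,0],[0,0,0,0,0,0,0]])

```text
t: 3.55
position: [0.4598, 0.1761, 0.0769]
tcp_rot: [-0.482, 3.104, 0.0]
contact_force: [-0.9, -0.4, 4.5]
gripper_width: -0.0001
gripper_force: 2.5
```

Emit:
servo_tool(series=[[0,0,0.001,0,0,0,0],[0,0,0,0,0,0,0],[0,0,0,0,0,0,0]])

```text
t: 3.8
position: [0.4601, 0.1762, 0.0768]
tcp_rot: [-0.482, 3.103, 0.0]
contact_force: [-1.0, -0.9, 6.4]
gripper_width: -0.0
gripper_force: 3.6
```

Emit:
servo_tool(series=[[-0.004,0,0,0,0,0,0],[-0.004,0,0,0,0,0,0],[-0.004,0,0,0,0,0,0],[-0.004,0,0,0,0,0,0],[0,0,0,0,0,0,0]])

```text
t: 4.22
position: [0.4682, 0.1787, 0.0769]
tcp_rot: [-0.482, 3.103, 0.0]
contact_force: [-0.8, -0.3, 5.6]
gripper_width: 0.0
gripper_force: 3.4
```

Emit:
servo_tool(series=[[-0.004,0,0,0,0,0,0],[-0.004,0,0,0,0,0,0],[-0.004,0,0,0,0,0,0],[-0.004,0,0,0,0,0,0],[0,0,0,0,0,0,0]])

```text
t: 4.63
position: [0.4758, 0.1812, 0.0768]
tcp_rot: [-0.482, 3.103, 0.0]
contact_force: [-1.3, -0.4, 6.4]
gripper_width: -0.0002
gripper_force: 3.0
```

Run:
```python
from h import *
rep();d=cam("side");cv2.imwrite("pics/side2.png",d["color"])
cv2.imwrite("pics/side2c.png",cv2.resize(d["color"][228:360,300:410],None,fx=4.5,fy=4.5,interpolation=cv2.INTER_CUBIC))
```

```text
4.6333 jig [ 8.28 82.58 76.78] yawx 17.649251800737257 [-0.0017  0.     -1.    ] F [-1.34 -0.39  6.42] -0.00022196619589487946 [ 0.31  0.13  2.11  0.    0.9  -1.56]
```

View pics/side2c.png

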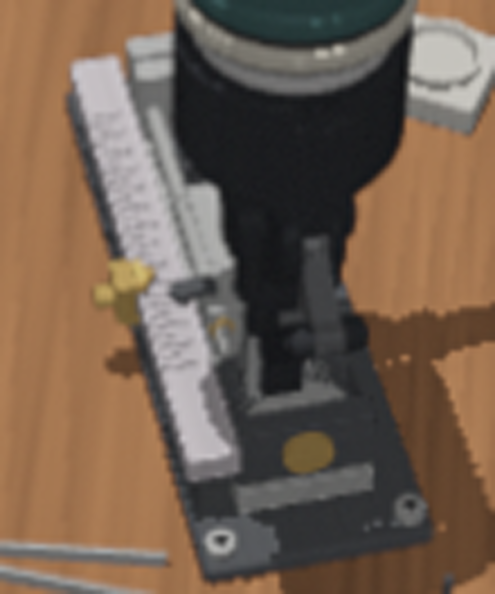

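The side view shows the pointer moved slightly toward the marker (pointer tip about (170,292), marker tip (152,275)), so the wheel rolls correctly. Continue strokes.

Emit:
servo_tool(series=[[0,0,-0.01,0,0,0,0],[0,0,0,0,0,0,0],[0.017,0,0,0,0,0,0],[0.017,0,0,0,0,0,0],[0,0,0,0,0,0,0],[0,0,0.005,0,0,0,0],[0,0,0.005,0,0,0,0],[0,0,0,0,0,0,0],[0,0,0,0,0,0,0],[0,0,0,0,0,0,0]])

```text
t: 5.52
position: [0.4593, 0.1759, 0.0768]
tcp_rot: [-0.482, 3.103, 0.0]
contact_force: [-1.6, -0.6, 7.5]
gripper_width: 0.0005
gripper_force: 3.7
```

Emit:
servo_tool(series=[[-0.004,0,0,0,0,0,0],[-0.004,0,0,0,0,0,0],[-0.005,0,0,0,0,0,0],[-0.004,0,0,0,0,0,0],[-0.004,0,0,0,0,0,0],[-0.005,0,0,0,0,0,0],[-0.004,0,0,0,0,0,0],[-0.004,0,0,0,0,0,0],[0,0,0,0,0,0,0]])

```text
t: 6.27
position: [0.476, 0.1813, 0.0767]
tcp_rot: [-0.482, 3.102, 0.001]
contact_force: [-0.2, 0.6, 6.0]
gripper_width: -0.0001
gripper_force: 3.0
```

Emit:
servo_tool(series=[[0,0,-0.01,0,0,0,0],[0,0,0,0,0,0,0],[0.017,0,0,0,0,0,0],[0.017,0,0,0,0,0,0],[0,0,0,0,0,0,0],[0,0,0.005,0,0,0,0],[0,0,0.005,0,0,0,0],[0,0,0,0,0,0,0],[0,0,0,0,0,0,0],[0,0,0,0,0,0,0]])

```text
t: 7.1
position: [0.4592, 0.1759, 0.0767]
tcp_rot: [-0.482, 3.103, 0.0]
contact_force: [-1.6, -0.6, 7.9]
gripper_width: -0.0001
gripper_force: 3.7
```

Emit:
servo_tool(series=[[-0.004,0,0,0,0,0,0],[-0.004,0,0,0,0,0,0],[-0.005,0,0,0,0,0,0],[-0.004,0,0,0,0,0,0],[-0.004,0,0,0,0,0,0],[-0.005,0,0,0,0,0,0],[-0.004,0,0,0,0,0,0],[-0.004,0,0,0,0,0,0],[0,0,0,0,0,0,0]])

```text
t: 7.85
position: [0.4761, 0.1813, 0.0767]
tcp_rot: [-0.482, 3.102, 0.001]
contact_force: [0.2, -0.3, 5.9]
gripper_width: -0.0
gripper_force: 2.9
```

Emit:
servo_tool(series=[[0,0,-0.01,0,0,0,0],[0,0,0,0,0,0,0],[0.017,0,0,0,0,0,0],[0.017,0,0,0,0,0,0],[0,0,0,0,0,0,0],[0,0,0.005,0,0,0,0],[0,0,0.005,0,0,0,0],[0,0,0,0,0,0,0],[0,0,0,0,0,0,0],[0,0,0,0,0,0,0]])

```text
t: 8.68
position: [0.4592, 0.1759, 0.0767]
tcp_rot: [-0.482, 3.103, 0.0]
contact_force: [-2.1, 0.2, 7.7]
gripper_width: -0.0001
gripper_force: 3.7
```

Emit:
servo_tool(series=[[-0.004,0,0,0,0,0,0],[-0.004,0,0,0,0,0,0],[-0.005,0,0,0,0,0,0],[-0.004,0,0,0,0,0,0],[-0.004,0,0,0,0,0,0],[-0.005,0,0,0,0,0,0],[-0.004,0,0,0,0,0,0],[-0.004,0,0,0,0,0,0],[0,0,0,0,0,0,0]])

```text
t: 9.43
position: [0.4761, 0.1813, 0.0767]
tcp_rot: [-0.482, 3.102, 0.001]
contact_force: [-0.6, 0.6, 5.2]
gripper_width: 0.0001
gripper_force: 2.9
```

Emit:
servo_tool(series=[[0,0,-0.01,0,0,0,0],[0,0,0,0,0,0,0]])

```text
t: 9.6
position: [0.4753, 0.181, 0.0814]
tcp_rot: [-0.482, 3.103, 0.0]
contact_force: [-0.0, -0.5, -1.1]
gripper_width: -0.0
gripper_force: 0.0
```

Run:
```python
from h import *
rep()
# average frames, rectify the z=51 mm plane into the jig frame, 12 px/mm; rows: jig y
V=[]
for n in("top","side"):
    cs=[cam(n) for _ in range(4)];c=cs[0];im=np.mean([k["color"] for k in cs],axis=0).astype(np.uint8)
    S=10;xs=np.arange(52,18,-1/S);ys=np.arange(46,8,-1/S)   # columns = decreasing y, rows = decreasing x
    X,Y=np.meshgrid(xs,ys,indexing='ij');L=np.stack([X,Y,0*X+51],-1).reshape(-1,3)/1000
    ca,sa=np.cos(P[2]),np.sin(P[2]);Wd=np.c_[P[0]+ca*L[:,0]-sa*L[:,1],P[1]+sa*L[:,0]+ca*L[:,1],L[:,2]]
    m=w2pix(c,Wd).reshape(X.shape+(2,)).astype(np.float32)
    for src in (im,cv2.imread(f"pics/{n}0.png")): V.append(cv2.resize(cv2.remap(src,m[...,0],m[...,1],cv2.INTER_CUBIC),(390,290)))
cv2.imwrite("pics/rect1.png",np.vstack([np.hstack(V[:2]),np.hstack(V[2:])]))
```

```text
9.6 jig [ 7.83 82.58 81.42] yawx 17.650716992356987 [-0.0012  0.     -1.    ] F [-0.01 -0.51 -1.08] -3.911211074683466e-05 [ 0.31  0.12  2.11 -0.    0.91 -1.56]
```

View pics/rect1.png

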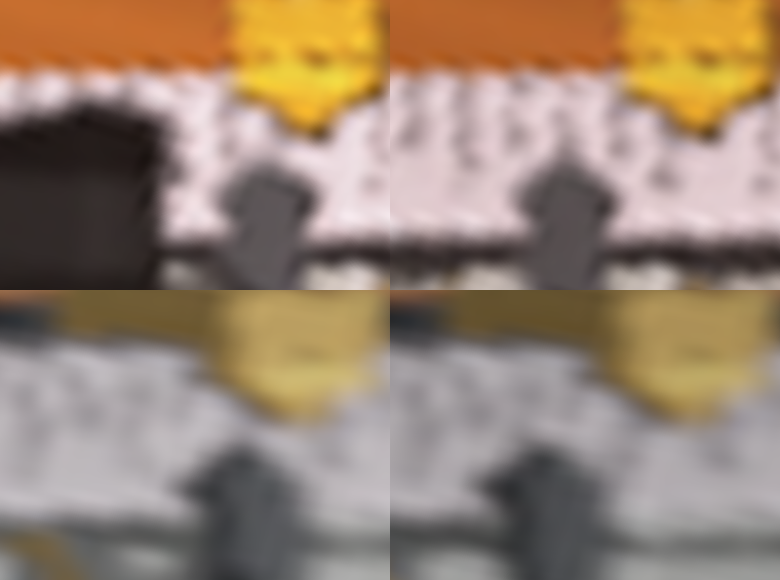

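Rectified views (left now, right start): top shows pointer tip at column 268 and marker tip at 313 (10.3 px/mm), so about 4.4 mm remain; the side view agrees roughly (5.5 mm). I'll measure numerically with the flanks of both tips to refine that.

```bash
cat >> h.py <<'E'
def rect(c,im,S=10):
    xs=np.arange(52,18,-1/S);ys=np.arange(46,4,-1/S)
    X,Y=np.meshgrid(xs,ys,indexing='ij');L=np.stack([X,Y,0*X+51],-1).reshape(-1,3)/1000
    ca,sa=np.cos(P[2]),np.sin(P[2]);Wd=np.c_[P[0]+ca*L[:,0]-sa*L[:,1],P[1]+sa*L[:,0]+ca*L[:,1],L[:,2]]
    m=w2pix(c,Wd).reshape(X.shape+(2,)).astype(np.float32)
    return cv2.remap(im,m[...,0],m[...,1],cv2.INTER_CUBIC)
def meas(c,im,lo=14,hi=40):
    "midlines (jig y) of marker (yellow) and pointer (dark) per jig x row"
    r=rect(c,im).astype(float);ys=np.arange(46,4,-.1);xs=np.arange(52,18,-.1)
    sat=r.max(2)-r.min(2);g=r.mean(2);o=[]
    for x in (40,39,38,37.5,37):
        row=sat[int(round((52-x)*10))];k=np.where((row>(.5*row.max()+.5*np.median(row)))&(ys<hi))[0];o.append((x,ys[k].max().round(1),ys[k].min().round(1),ys[k].mean().round(2)))
    print("marker",o);o=[]
    for x in (33,32,31,30,29.5,29):
        row=g[int(round((52-x)*10))].copy();b=np.median(row[(ys<hi)]);sel=(ys<hi)
        k=np.where((row<(.5*row[sel].min()+.5*b))&sel)[0]
        o.append((x,ys[k].max().round(1),ys[k].min().round(1),ys[k].mean().round(2)))
    print("pointer",o)
E
python3 - <<'E'
from h import *
for n,hi in(("top",27),("side",38)):
    cs=[cam(n) for _ in range(4)];print(n);meas(cs[0],np.mean([k["color"] for k in cs],axis=0).astype(np.uint8),hi=hi);print(" start");meas(cs[0],cv2.imread(f"pics/{n}0.png"),hi=38)
E
```

```text
top
marker [(40, np.float64(20.4), np.float64(11.8), np.float64(16.1)), (39, np.float64(18.7), np.float64(13.2), np.float64(15.95)), (38, np.float64(18.2), np.float64(13.8), np.float64(16.0)), (37.5, np.float64(18.0), np.float64(14.0), np.float64(16.0)), (37, np.float64(17.9), np.float64(14.2), np.float64(16.05))]
pointer [(33, np.float64(22.9), np.float64(18.3), np.float64(20.6)), (32, np.float64(23.0), np.float64(17.5), np.float64(20.25)), (31, np.float64(23.3), np.float64(16.4), np.float64(19.85)), (30, np.float64(24.0), np.float64(15.6), np.float64(19.8)), (29.5, np.float64(24.2), np.float64(15.3), np.float64(19.75)), (29, np.float64(24.4), np.float64(15.2), np.float64(19.8))]
 start
marker [(40, np.float64(20.3), np.float64(12.0), np.float64(16.15)), (39, np.float64(18.7), np.float64(13.2), np.float64(15.95)), (38, np.float64(18.2), np.float64(13.9), np.float64(16.05)), (37.5, np.float64(18.0), np.float64(14.1), np.float64(16.05)), (37, np.float64(17.8), np.float64(14.3), np.float64(16.05))]
pointer [(33, np.float64(30.6), np.float64(27.1), np.float64(28.85)), (32, np.float64(31
[... 971 characters left out ...]
85))]
 start
marker [(40, np.float64(22.2), np.float64(12.5), np.float64(17.35)), (39, np.float64(21.1), np.float64(13.6), np.float64(17.35)), (38, np.float64(20.2), np.float64(14.1), np.float64(17.15)), (37.5, np.float64(20.0), np.float64(14.0), np.float64(17.0)), (37, np.float64(19.6), np.float64(14.0), np.float64(16.8))]
pointer [(33, np.float64(33.7), np.float64(28.9), np.float64(31.3)), (32, np.float64(34.0), np.float64(28.5), np.float64(31.25)), (31, np.float64(35.5), np.float64(27.6), np.float64(31.55)), (30, np.float64(37.0), np.float64(26.0), np.float64(31.5)), (29.5, np.float64(37.3), np.float64(25.6), np.float64(31.45)), (29, np.float64(37.4), np.float64(25.5), np.float64(31.45))]
```

Emit:
servo_tool(series=[[0.017,0,0,0,0,0,0],[0.017,0,0,0,0,0,0],[0,0,0,0,0,0,0],[0,0,0.005,0,0,0,0],[0,0,0.005,0,0,0,0],[0,0,0,0,0,0,0],[0,0,0,0,0,0,0],[0,0,0,0,0,0,0]])

```text
t: 11.07
position: [0.4592, 0.1759, 0.0767]
tcp_rot: [-0.482, 3.103, 0.0]
contact_force: [-1.9, -0.7, 7.3]
gripper_width: 0.0001
gripper_force: 3.5
```

Emit:
servo_tool(series=[[-0.004,0,0,0,0,0,0],[-0.004,0,0,0,0,0,0],[-0.005,0,0,0,0,0,0],[-0.004,0,0,0,0,0,0],[-0.004,0,0,0,0,0,0],[-0.005,0,0,0,0,0,0],[-0.004,0,0,0,0,0,0],[-0.004,0,0,0,0,0,0],[0,0,0,0,0,0,0]])

```text
t: 11.82
position: [0.476, 0.1813, 0.0767]
tcp_rot: [-0.482, 3.102, 0.001]
contact_force: [-0.2, 0.5, 5.6]
gripper_width: -0.0
gripper_force: 2.8
```

Emit:
servo_tool(series=[[0,0,-0.04,0,0,0,0],[0.03,0,-0.06,0,0,0,0],[0.07,0,-0.02,0,0,0,0],[0.07,0,0,0,0,0,0],[0.07,0,0,0,0,0,0],[0,0,0,0,0,0,0],[0,0,0,0,0,0,0]])

```text
t: 12.4
position: [0.3585, 0.1439, 0.1351]
tcp_rot: [0.482, -3.104, 0.0]
contact_force: [0.6, -0.1, 0.4]
gripper_width: -0.0
gripper_force: 0.0
```

```bash
cat > look.py <<'E'
from h import *
import sys
rep();V=[]
for n in("top","side"):
    cs=[cam(n) for _ in range(4)];print(n);im=np.mean([k["color"] for k in cs],axis=0).astype(np.uint8);meas(cs[0],im,hi=30);V.append(rect(cs[0],im,12)[:,:])
    p=w2pix(cs[0],[jw((35,20,51))])[0].astype(int);q=im[p[1]-14:p[1]+14,p[0]-20:p[0]+20];V.append(cv2.resize(q,(390,273),interpolation=cv2.INTER_CUBIC))
V=[cv2.resize(v,(395,280)) for v in V]
cv2.imwrite(sys.argv[1],np.vstack([np.hstack(V[:2]),np.hstack(V[2:])]))
E
python3 look.py pics/rect2.png
```

```text
12.4 jig [-114.72   82.82  135.14] yawx 17.657303527176158 [ 2.e-04 -0.e+00 -1.e+00] F [ 0.58 -0.06  0.43] -3.0274098651600135e-05 [ 0.32 -0.2   2.3  -0.    1.04 -1.56]
top
marker [(40, np.float64(20.3), np.float64(11.9), np.float64(16.1)), (39, np.float64(18.7), np.float64(13.2), np.float64(15.95)), (38, np.float64(18.2), np.float64(13.8), np.float64(16.0)), (37.5, np.float64(18.0), np.float64(14.0), np.float64(16.0)), (37, np.float64(17.8), np.float64(14.3), np.float64(16.05))]
pointer [(33, np.float64(29.0), np.float64(15.8), np.float64(19.17)), (32, np.float64(20.1), np.float64(15.2), np.float64(17.65)), (31, np.float64(20.9), np.float64(14.8), np.float64(17.85)), (30, np.float64(22.1), np.float64(13.5), np.float64(17.8)), (29.5, np.float64(22.6), np.float64(13.2), np.float64(17.9)), (29, np.float64(22.7), np.float64(13.2), np.float64(17.95))]
side
marker [(40, np.float64(22.4), np.float64(12.5), np.float64(17.45)), (39, np.float64(21.2), np.float64(13.6), np.float64(17.4)), (38, np.float64(20.3), np.float64(14.1), np.float64(17.2)), (37.5, np.float64(20.0), np.float64(14.0), np.float64(17.0)), (37, np.float64(19.6), np.float64(14.1), np.float64(16.85))]
pointer [(33, np.float64(23.6), np.float64(18.6), np.float64(21.1)), (32, np.float64(24.1), np.float64(18.1), np.float64(21.1)), (31, np.float64(24.9), np.float64(17.0), np.float64(20.95)), (30, np.float64(25.5), np.float64(16.3), np.float64(20.9)), (29.5, np.float64(25.5), np.float64(16.0), np.float64(20.75)), (29, np.float64(25.4), np.float64(15.6), np.float64(20.5))]
```

View pics/rect2.png

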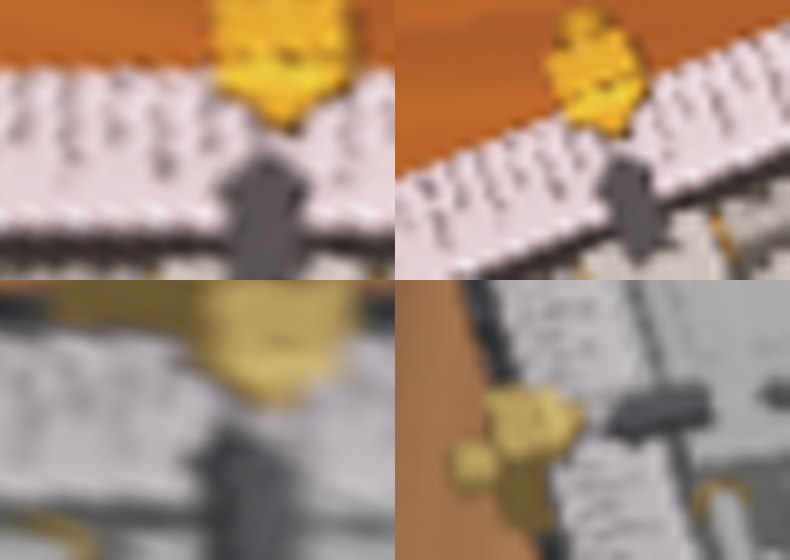

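Top rectified view: pointer tip column 266, marker tip 287 (9.4 px/mm): about 2 mm left; the side view looks larger only because the pointer sits lower (triangulating both gives ≈2.0 mm). One more stroke of 16 mm.

Emit:
servo_tool(series=[[-0.07,0,0,0,0,0,0],[-0.07,0,0,0,0,0,0],[-0.066,0,0.03,0,0,0,0],[0,0,0.05,0,0,0,0],[0,0,0.03,0,0,0,0],[0,0,0,0,0,0,0],[0,0,0,0,0,0,0],[0,0,0,0,0,0,0]])

```text
t: 13.47
position: [0.4588, 0.1758, 0.0812]
tcp_rot: [-0.482, 3.104, 0.0]
contact_force: [0.1, 0.3, -0.4]
gripper_width: -0.0002
gripper_force: 0.0
```

Emit:
servo_tool(series=[[0,0,0.005,0,0,0,0],[0,0,0.005,0,0,0,0],[0,0,0,0,0,0,0],[0,0,0,0,0,0,0],[0,0,0,0,0,0,0]])

```text
t: 13.88
position: [0.4593, 0.1759, 0.0768]
tcp_rot: [-0.482, 3.102, 0.001]
contact_force: [-0.6, -0.8, 5.3]
gripper_width: -0.0002
gripper_force: 2.3
```

Emit:
servo_tool(series=[[-0.004,0,0,0,0,0,0],[-0.004,0,0,0,0,0,0],[-0.004,0,0,0,0,0,0],[-0.004,0,0,0,0,0,0],[-0.004,0,0,0,0,0,0],[-0.004,0,0,0,0,0,0],[-0.004,0,0,0,0,0,0],[-0.004,0,0,0,0,0,0],[0,0,0,0,0,0,0]])

```text
t: 14.63
position: [0.4746, 0.1808, 0.0769]
tcp_rot: [-0.482, 3.103, 0.0]
contact_force: [-1.3, -0.4, 6.8]
gripper_width: 0.0003
gripper_force: 3.3
```

Emit:
servo_tool(series=[[0,0,-0.04,0,0,0,0],[0.03,0,-0.06,0,0,0,0],[0.07,0,-0.02,0,0,0,0],[0.07,0,0,0,0,0,0],[0.07,0,0,0,0,0,0],[0,0,0,0,0,0,0],[0,0,0,0,0,0,0]])

```text
t: 15.22
position: [0.3571, 0.1434, 0.135]
tcp_rot: [0.482, -3.103, 0.0]
contact_force: [0.8, -0.1, 0.5]
gripper_width: 0.0002
gripper_force: 0.0
```

```bash
python3 look.py pics/rect3.png
```

```text
15.2167 jig [-116.28   82.82  134.98] yawx 17.660107082807073 [ 0.001 -0.    -1.   ] F [ 0.84 -0.06  0.48] 0.0001595336685714309 [ 0.32 -0.2   2.31 -0.    1.04 -1.56]
top
marker [(40, np.float64(20.3), np.float64(11.9), np.float64(16.1)), (39, np.float64(18.7), np.float64(13.2), np.float64(15.95)), (38, np.float64(18.2), np.float64(13.8), np.float64(16.0)), (37.5, np.float64(18.0), np.float64(14.0), np.float64(16.0)), (37, np.float64(17.8), np.float64(14.3), np.float64(16.05))]
pointer [(33, np.float64(29.0), np.float64(14.7), np.float64(18.65)), (32, np.float64(29.0), np.float64(13.8), np.float64(18.24)), (31, np.float64(19.7), np.float64(13.2), np.float64(16.45)), (30, np.float64(20.3), np.float64(12.5), np.float64(16.4)), (29.5, np.float64(20.5), np.float64(11.8), np.float64(16.15)), (29, np.float64(20.7), np.float64(11.2), np.float64(15.95))]
side
marker [(40, np.float64(22.4), np.float64(12.5), np.float64(17.45)), (39, np.float64(21.2), np.float64(13.6), np.float64(17.4)), (38, np.float64(20.3), np.float64(14.1), np.float64(17.2)), (37.5, np.float64(20.0), np.float64(14.0), np.float64(17.0)), (37, np.float64(19.5), np.float64(14.1), np.float64(16.8))]
pointer [(33, np.float64(22.9), np.float64(15.2), np.float64(19.05)), (32, np.float64(23.5), np.float64(14.9), np.float64(19.2)), (31, np.float64(23.7), np.float64(15.0), np.float64(19.35)), (30, np.float64(23.9), np.float64(14.5), np.float64(19.2)), (29.5, np.float64(23.8), np.float64(14.2), np.float64(19.0)), (29, np.float64(23.7), np.float64(14.0), np.float64(18.85))]
```

View pics/rect3.png

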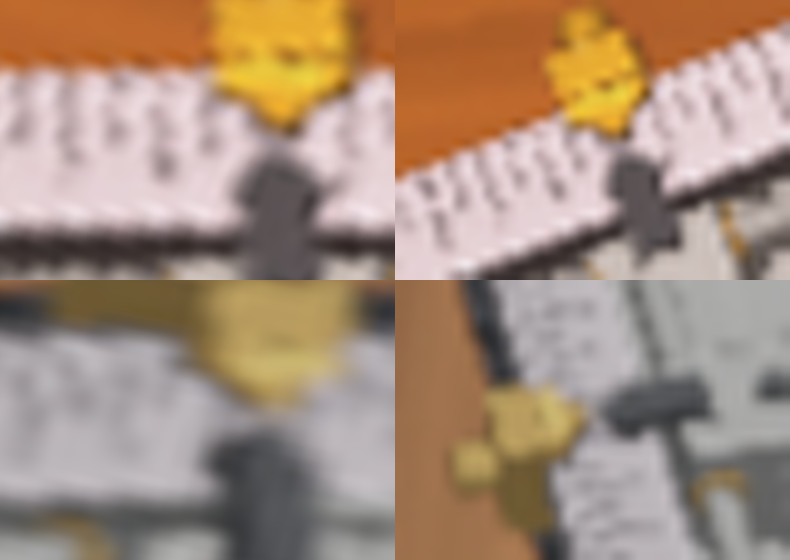

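Now the top view shows the pointer tip at about column 279 versus marker 286: some 0.3–0.7 mm left. A background-difference centroid gives the sub-pixel value.

```bash
cat > cen.py <<'E'
from h import *
c=cam("top");ims=[c["color"]]+[cam("top")["color"] for _ in range(3)];im=np.mean(ims,axis=0).astype(np.float32)
s=cv2.imread("pics/top0.png").astype(np.float32)
ys=np.arange(46,4,-.1);xs=np.arange(52,18,-.1);N=min(340,len(xs))
a=rect(c,im)[:N];b=rect(c,s)[:N];xs=xs[:N];d=(b-a).mean(2);X=np.repeat(xs[:,None],len(ys),1);Y=np.repeat(ys[None],N,0)
def cen(w,m): w=np.clip(w,8,None)-8;w=w*m;return (w*Y).sum()/w.sum(), w.sum()
for x0,x1 in((28.5,33),(29,32),(29,35),(30,35),(31,35)):
    now=cen(d,(X>x0)&(X<x1)&(Y<22.5));st=cen(-d,(X>x0)&(X<x1)&(Y>22.5));print("pointer",x0,x1,now,st,"moved",st[0]-now[0])
sat=a.max(2)-a.min(2);bg=np.median(sat[(X>30)&(X<36)])
for x0,x1 in((36,38.5),(37,39.5),(36,41)):print("marker",x0,x1,cen(sat-bg-20,(X>x0)&(X<x1)&(Y>8)&(Y<24)))
E
python3 cen.py
```

```text
pointer 28.5 33 (np.float64(15.862814015985236), np.float32(324421.6)) (np.float64(28.91880805340881), np.float32(361594.8)) moved 13.055994037423574
pointer 29 32 (np.float64(15.806401873172845), np.float32(229064.69)) (np.float64(28.94658961870887), np.float32(265272.75)) moved 13.140187745536025
pointer 29 35 (np.float64(15.911860710891785), np.float32(295879.1)) (np.float64(28.966584242105814), np.float32(320261.3)) moved 13.054723531214028
pointer 30 35 (np.float64(15.966333695357434), np.float32(195672.88)) (np.float64(29.046255026630686), np.float32(200913.56)) moved 13.079921331273251
pointer 31 35 (np.float64(16.096740094896063), np.float32(122075.25)) (np.float64(29.082712924004934), np.float32(111607.195)) moved 12.98597282910887
marker 36 38.5 (np.float64(16.011176414945393), np.float32(70414.54))
marker 37 39.5 (np.float64(16.014451944874864), np.float32(136119.88))
marker 36 41 (np.float64(16.084017915803656), np.float32(325501.66))
```

Centroids: pointer ≈16.0–16.25, marker 16.0; the edges and roll count suggest about 0.25 mm still to go. One small nudge of 1.5 mm of roll.

Emit:
servo_tool(series=[[-0.075,0,0,0,0,0,0],[-0.075,0,0,0,0,0,0],[-0.074,0,0.03,0,0,0,0],[0,0,0.05,0,0,0,0],[0,0,0.03,0,0,0,0],[0,0,0,0,0,0,0],[0,0,0,0,0,0,0],[0,0,0,0,0,0,0]])

```text
t: 16.48
position: [0.4662, 0.1781, 0.0813]
tcp_rot: [-0.482, 3.104, 0.0]
contact_force: [-0.5, 0.2, 1.0]
gripper_width: 0.0006
gripper_force: 0.0
```

Emit:
servo_tool(series=[[0,0,0.005,0,0,0,0],[0,0,0.005,0,0,0,0],[0,0,0,0,0,0,0],[0,0,0,0,0,0,0],[-0.0015,0,0,0,0,0,0],[-0.0015,0,0,0,0,0,0],[0,0,0,0,0,0,0],[0,0,0,0,0,0,0]])

```text
t: 17.15
position: [0.4681, 0.1787, 0.0769]
tcp_rot: [-0.482, 3.103, 0.0]
contact_force: [-1.7, -0.5, 6.5]
gripper_width: -0.0002
gripper_force: 3.2
```

Emit:
servo_tool(series=[[0,0,-0.04,0,0,0,0],[0.03,0,-0.06,0,0,0,0],[0.07,0,-0.02,0,0,0,0],[0.07,0,0,0,0,0,0],[0.07,0,0,0,0,0,0],[0,0,0,0,0,0,0],[0,0,0,0,0,0,0]])

```text
t: 17.73
position: [0.351, 0.1415, 0.1351]
tcp_rot: [0.482, -3.104, 0.0]
contact_force: [0.0, -0.3, 0.4]
gripper_width: 0.0
gripper_force: 0.0
```

```bash
python3 cen.py; python3 look.py pics/rect4.png | grep -v side
```

```text
pointer 28.5 33 (np.float64(15.960503578886275), np.float32(322732.2)) (np.float64(28.914898131440083), np.float32(355679.6)) moved 12.954394552553808
pointer 29 32 (np.float64(15.912268135623755), np.float32(224938.56)) (np.float64(28.94090841936949), np.float32(261081.42)) moved 13.028640283745734
pointer 29 35 (np.float64(16.043502005747673), np.float32(298651.9)) (np.float64(28.963124407886873), np.float32(313762.8)) moved 12.9196224021392
pointer 30 35 (np.float64(16.137764118806054), np.float32(199379.22)) (np.float64(29.042910522161836), np.float32(195955.44)) moved 12.905146403355783
pointer 31 35 (np.float64(16.279556977120876), np.float32(128123.0)) (np.float64(29.08446724831782), np.float32(108118.44)) moved 12.804910271196945
marker 36 38.5 (np.float64(16.01254674139689), np.float32(69865.234))
marker 37 39.5 (np.float64(16.016010990922858), np.float32(135035.58))
marker 36 41 (np.float64(16.088737492151843), np.float32(322244.88))
17.9333 jig [-118.95   82.79  136.3 ] yawx 17.64649908044228 [-0.0013 -0.     -1.    ] F [ 0.08 -0.83 -0.25] -2.7413848156424888e-05 [ 0.32 -0
[... 706 characters left out ...]
oat64(15.95))]
marker [(40, np.float64(22.4), np.float64(12.5), np.float64(17.45)), (39, np.float64(21.2), np.float64(13.6), np.float64(17.4)), (38, np.float64(20.3), np.float64(14.1), np.float64(17.2)), (37.5, np.float64(20.0), np.float64(14.0), np.float64(17.0)), (37, np.float64(19.6), np.float64(14.1), np.float64(16.85))]
pointer [(33, np.float64(23.0), np.float64(15.7), np.float64(19.35)), (32, np.float64(23.6), np.float64(15.4), np.float64(19.5)), (31, np.float64(23.9), np.float64(15.1), np.float64(19.5)), (30, np.float64(24.0), np.float64(14.5), np.float64(19.25)), (29.5, np.float64(23.9), np.float64(14.4), np.float64(19.15)), (29, np.float64(23.7), np.float64(14.1), np.float64(18.9))]
```

View pics/rect4.png

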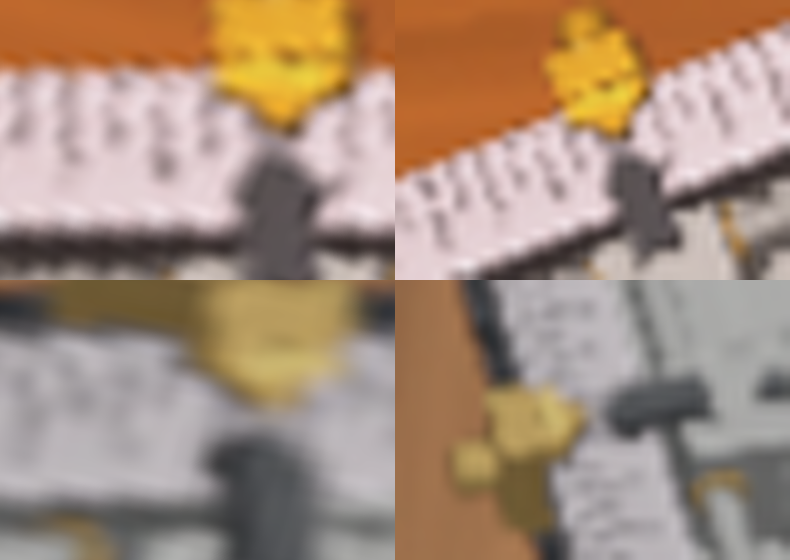

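The picture is almost unchanged (pointer tip ~(627,152), marker tip (620,133)); numerically the pointer went ~0.1 mm back, a net recoil. Repeat with 4 mm of roll and a slow straight lift.

Emit:
servo_tool(series=[[-0.075,0,0,0,0,0,0],[-0.075,0,0,0,0,0,0],[-0.074,0,0.03,0,0,0,0],[0,0,0.05,0,0,0,0],[0,0,0.03,0,0,0,0],[0,0,0,0,0,0,0],[0,0,0,0,0,0,0],[0,0,0,0,0,0,0]])

```text
t: 19.0
position: [0.46, 0.1762, 0.0813]
tcp_rot: [-0.482, 3.104, 0.0]
contact_force: [-0.1, -0.2, -0.1]
gripper_width: 0.0001
gripper_force: 0.0
```

Emit:
servo_tool(series=[[0,0,0.005,0,0,0,0],[0,0,0.005,0,0,0,0],[0,0,0,0,0,0,0],[0,0,0,0,0,0,0],[0,0,0,0,0,0,0]])

```text
t: 19.42
position: [0.4607, 0.1764, 0.0769]
tcp_rot: [-0.482, 3.102, 0.001]
contact_force: [-0.8, 0.1, 5.2]
gripper_width: 0.0001
gripper_force: 2.6
```

Emit:
servo_tool(series=[[-0.004,0,0,0,0,0,0],[-0.004,0,0,0,0,0,0],[0,0,0,0,0,0,0],[0,0,0,0,0,0,0]])

```text
t: 19.75
position: [0.4645, 0.1776, 0.0769]
tcp_rot: [-0.482, 3.103, 0.0]
contact_force: [-1.5, -0.1, 6.5]
gripper_width: 0.0002
gripper_force: 3.3
```

Emit:
servo_tool(series=[[0,0,-0.01,0,0,0,0],[0,0,0,0,0,0,0],[0,0,-0.05,0,0,0,0],[0,0,-0.06,0,0,0,0],[0.08,0,0,0,0,0,0],[0.08,0,0,0,0,0,0],[0.08,0,0,0,0,0,0],[0,0,0,0,0,0,0],[0,0,0,0,0,0,0]])

```text
t: 20.5
position: [0.3463, 0.14, 0.1345]
tcp_rot: [0.482, -3.103, 0.0]
contact_force: [0.2, -0.2, -0.1]
gripper_width: 0.0
gripper_force: 0.0
```

```bash
python3 cen.py; python3 look.py pics/rect5.png
```

```text
pointer 28.5 33 (np.float64(15.6218761653141), np.float32(342085.25)) (np.float64(28.917291212157174), np.float32(352255.78)) moved 13.295415046843074
pointer 29 32 (np.float64(15.521315321376559), np.float32(244116.38)) (np.float64(28.944666371210655), np.float32(258751.33)) moved 13.423351049834096
pointer 29 35 (np.float64(15.66233648349248), np.float32(312705.62)) (np.float64(28.965899209900897), np.float32(309926.2)) moved 13.303562726408417
pointer 30 35 (np.float64(15.703178268506605), np.float32(206040.3)) (np.float64(29.048301831060684), np.float32(192992.98)) moved 13.345123562554079
pointer 31 35 (np.float64(15.899238925919802), np.float32(126388.7)) (np.float64(29.09008733627655), np.float32(105896.125)) moved 13.190848410356748
marker 36 38.5 (np.float64(16.014396152118703), np.float32(68930.39))
marker 37 39.5 (np.float64(16.01953136389646), np.float32(133930.02))
marker 36 41 (np.float64(16.088829395784703), np.float32(320472.78))
20.7 jig [-122.74   82.81  136.44] yawx 17.64540907215291 [-0.0016  0.     -1.    ] F [ 0.19 -0.31 -0.01] 0.00021337447070015353 [ 0.32 -0.2
[... 707 characters left out ...]
64(15.8))]
side
marker [(40, np.float64(22.4), np.float64(12.5), np.float64(17.45)), (39, np.float64(21.1), np.float64(13.7), np.float64(17.4)), (38, np.float64(20.3), np.float64(14.1), np.float64(17.2)), (37.5, np.float64(20.0), np.float64(14.0), np.float64(17.0)), (37, np.float64(19.6), np.float64(14.1), np.float64(16.85))]
pointer [(33, np.float64(22.7), np.float64(15.2), np.float64(18.95)), (32, np.float64(23.5), np.float64(14.8), np.float64(19.15)), (31, np.float64(23.7), np.float64(14.7), np.float64(19.2)), (30, np.float64(23.9), np.float64(14.1), np.float64(19.0)), (29.5, np.float64(23.8), np.float64(14.0), np.float64(18.9)), (29, np.float64(23.7), np.float64(13.7), np.float64(18.7))]
```

Now edge midlines agree (16.05–16.1 vs 16.0–16.05), and centroids plus height correction agree within about 0.2 mm. The hand is clear; I'll hand in.

```bash
python3 -c "
from bench import *
print(sign_off())"
```

```text
the job is handed in; nothing more can be done
None
```

I rolled the wheel until the carriage pointer stood tip to tip with the brass marker, within roughly 0.2–0.3 mm by the top camera (the side camera is less certain), took the hand clear, and handed the job in at about 21 s of the 61 s allowed; no verdict was shown.

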